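# Load and close the vacuum saturation tank

## Robot

A 6-joint arm with a two-finger parallel gripper is mounted at the origin on the work surface. World frame = base frame: x ahead of the robot, y to its left, z up, the work surface at z = 0. Lengths are in m, angles in degrees, forces in N, time in s.
With the tool pointing down it reaches from about 0.35 to 0.85 m from the base axis. Payload 8.1 kg.
Tool frame: the origin (TCP) lies at the very end of the fingers, on their centre line; the grasp point (between the pads) lies r.pinch_z behind it (r.pinch_z is the distance from the TCP to the grasp point, in m); z points along the fingers, y is the line along which they close (so a half turn about z gives the same grasp; the last joint's range is limited). The gripper opens to 93 mm and grips with 3 to 60 N. Pads are 15 mm wide; open, the fingers measure 128 mm over their backs; the gripper's body (75 mm by 188 mm) begins 65 mm behind the grasp point.
Start: joints at [66.784, 7.471, 85.268, -0, 87.261, -4.893], TCP at [0.189, 0.57, 0.219] pointing down, gripper open.
Joint ranges: [-169.43, 169.43], [-51.17, 129.36], [1.28, 143.12], [-76.62, 256.62], [0, 156.53], [-152.29, 152.29]. Speed limits (degrees/s): [136.94, 136.94, 159.86, 180, 180, 180].

## Interface

Orientations are given as [roll, pitch, yaw] about the fixed x, y, z axes, in that order (R = Rz(yaw) Ry(pitch) Rx(roll)).
In Python, from rig import r, jaws, kin, readout, optics, ticket gives the robot as it stands. Calls block until the motion is done:
- r.move_to(position, orientation): joint-space move of the TCP to a pose.
- r.line_to(position, rotation=None, v=0.15, f_stop=None): straight line of the TCP; rotation=None keeps the orientation; v is the mean speed in m/s. With f_stop (N) it stops when the force on the tool has changed by that much, and returns True; else False.
- r.move_joints(angles): joint-space move.
- jaws.open_jaws() and jaws.grasp(grip_force=None): open the fingers fully, or close them until they stop; grip_force is the grip in N (None keeps the last).
- r.pause(seconds).
- kin.inverse_kinematics(position, orientation): joint angles nearest the present ones, or None.
- readout.state(): the state.
- optics.camera(name): name is "scene" or "top" or "wrist"; returns the picture (400x640x3 uint8, blue, green, red); there is no depth.
- optics.camera_params(name): a dict with "fx", "fy", "cx", "cy" (pixels), "extrinsics" (4x4, takes a point from world to camera coordinates). Camera axes: x right, y down, z forward; pixel columns grow to the right and rows downward; lengths in m; the calibration is good to about 2 mm. A picture is of the moment at which its call begins: read the wrist's pose just before it. camera_params takes no time and is no camera call; for the wrist camera it gives the pose at the moment of the call.
A pose or a line that the arm cannot do raises r.Unreachable and nothing moves.
- ticket.close_job(): hands the job in; it is judged then, once.
The state is a dict: "clock": time; "q": joint angles; "qd": joint speeds; "effort": joint torques, N m; "ee_pos": TCP position; "tcp_rot": TCP orientation; "force": force on the tool from outside, world axes, zero at the start; "moment": the same for the moment, N m; "finger_gap": finger opening in m; "finger_force": force on a finger pad.
Only numpy, scipy, OpenCV 4.12 (cv2) and the standard library are available. Lean on these libraries where they do the work, as an engineer would, in place of code of your own. Each camera call takes 0.05 s, during which the arm holds its last target. There are 200 camera calls.

## Task

Load the vacuum saturation tank. Put every soil-cement specimen that is on the board into the wire basket, spread evenly so that it will hang level, hang the basket by its raised bail on the two hooks inside the tank, one on each side wall, so that it hangs clear of the tank floor, set the lid on so that it sits flush all round, then push both toggle-clamp handles fully down to clamp it. Leave the sieve, wash bottle and sample tin where they are.

Things in the scene. Friction and masses are not known exactly. Their poses are not given: they have to be found in the camera images.
- tank: fixed open-topped stainless box, 224 mm (x) by 244 mm (y) outside, walls 4 mm, rim 212 mm and inner floor 8 mm above the bench. Origin: centre of its underside; z up, x to its rear wall, y to its left. A toggle clamp stands outside its left and right walls: while open, clamp parts stay over 132 mm from the plane y = 0 and below z = 304 mm. A gauge juts 42 mm from the front
- tank_hooks (a point): point of the tank at x = 0, y = 0, z = 187 mm: the middle of the bail bar when the basket hangs well. The two open-topped hooks are V-shaped cradles of 8 mm wire near the side walls, at y = -97 and +97 mm: flat bottom, top at z = 183 mm, flanks rising to z = 199 mm at x = -26 and +26 mm; each carries one overhanging end of the bail bar
- clamp_left (a joint): angle (rad) of the red handle of the toggle clamp on the tank's left (+y): 0 closed, handle level, pointing straight out from the tank; starts raised to about 0.75 (limit 0.8). Pivot at tank x = 0, y = +164, z = 233 mm; handle a 16 mm square bar reaching 90 mm from it. Pushed down (about 5 N at 40 mm from the pivot) it swings the linked clamp arm down onto the lid; it stays where left
- clamp_left_grip (a point): point on top of the left clamp's handle, 40 mm from its pivot, 8 mm above the bar's middle line; when closed it is at y = +204, z = 241 mm in the tank's frame
- clamp_right (a joint): the same for the clamp on the tank's right (-y) side, mirrored: pivot at y = -164, z = 233 mm
- clamp_right_grip (a point): point on top of the right clamp's handle, 40 mm from its pivot; when closed it is at y = -204, z = 241 mm in the tank's frame
- lid: loose aluminium lid, 0.64-0.83 kg: plate 232 mm (x) by 252 mm (y), 5 mm thick, with a rounded black locating lip below it (208 by 228 mm outside, 10 mm deep) that drops inside the tank's rim with 4 mm play all round; it may sit either way round. Origin: centre of the lip's underside, z up. Seated, its origin is 202 mm above the tank's underside
- lid_handle (a point): middle of the black handle bar, 14 mm square and 116 mm long, that runs along the lid's y over its middle, 50 mm above the lid's origin, 35 mm above the plate; its posts stand at y = +-48 mm
- basket: loose wire basket, outside 146 mm (x) by 138 mm (y), walls 3 mm, rim 75 mm high, floor 4 mm thick, 0.42 kg empty. Origin: centre of its underside, z up. The bail's pivots are at y = +-74 mm, x = 0, z = 82 mm, so it hangs crooked if loaded to one side in x
- bail (a joint): angle of the basket's swinging wire bail, rad: 0 upright, 1.3 folded to its stop towards the basket's -x side, where it starts; it swings freely and falls back if let go. Two legs, 85 mm long and 148 mm apart, carry a level bar (8 mm rod, 216 mm long) that overhangs them by 34 mm at both ends
- bail_grip (a point): middle of the bail's level bar, which runs along the basket's y, 85 mm from the pivots; a wooden roller grip 16 mm in diameter and 50 mm long turns freely on the bar there, so a held basket hangs plumb. With the bail upright it is 167 mm above the basket's underside
- core1: cement-stabilised soil specimen: tan cylinder 40 mm in diameter, 60 mm tall, 0.09-0.13 kg, starting upright on the plywood board; between 2 and 4 specimens are present (state None if absent). Origin: centre of its underside, z along its axis
- core2: cement-stabilised soil specimen: tan cylinder 40 mm in diameter, 60 mm tall, 0.09-0.13 kg, starting upright on the plywood board; between 2 and 4 specimens are present (state None if absent). Origin: centre of its underside, z along its axis
- core3: cement-stabilised soil specimen: tan cylinder 40 mm in diameter, 60 mm tall, 0.09-0.13 kg, starting upright on the plywood board; between 2 and 4 specimens are present (state None if absent). Origin: centre of its underside, z along its axis
- core4: cement-stabilised soil specimen: tan cylinder 40 mm in diameter, 60 mm tall, 0.09-0.13 kg, starting upright on the plywood board; between 2 and 4 specimens are present (state None if absent). Origin: centre of its underside, z along its axis
- board: fixed plywood board 85 x 250 mm, 12 mm thick, long side along its y, under the specimens. Origin: centre of its underside
- sieve: bystander: small brass sieve, 100 mm in diameter, 50 mm high, origin at the centre of its underside; leave it alone
- wash_bottle: bystander: white wash bottle, 60 mm in diameter, 150 mm high, origin at the centre of its underside; leave it alone
- tin: bystander: closed aluminium sample tin, 70 mm in diameter, 47 mm high, origin at the centre of its underside; leave it alone
Not all that is in view belongs to the job. Leave any purple look-alike of the core1 alone. Of the things shaped like the basket, the bare steel one is meant.

How it is judged:
By the outcome, as a careful person would: the job done as asked, in the order asked, and still so for the second after the job is handed in, with the robot touching nothing.
Of core1, core2, core3, core4 only 2 to 4 are there at a start; the rules pass over those that are not, and their reading is None.
At some moment in a run one of core1, core2, core3, core4, lid may be knocked a few centimetres aside while the robot is not near it.
It also fails if it takes over 208 s, if anything falls off the work surface, if the arm or the gripper's body presses on something with over 40 N, if the wrist force passes 120 N, or if a joint passes its speed limit or range.

## Working session

There is one attempt and no reset: what is moved stays moved. The work goes in short steps, each a Python script; the robot and the scene stay as the last script left them, time stands still between calls to the robot, and variables do not carry over. Pictures are saved under pics/ and viewed, at most 16 in all, crops included, and the job is handed in when it is done.

```bash
ls; mkdir -p pics; python3 - <<'E'
from rig import r,jaws,kin,readout,optics,ticket
import cv2
for n in("scene","top"):
    cv2.imwrite(f"pics/{n}0.png",optics.camera(n)); p=optics.camera_params(n); print(n,p["fx"],p["fy"],p["cx"],p["cy"],p["extrinsics"].round(4).tolist() if hasattr(p["extrinsics"],'round') else p["extrinsics"])
print(r.pinch_z, readout.state())
E
```

```text
pics
scene 462.0314812945301 462.0314812945301 322.4127144589052 192.72795556639275 [[-0.2817, 0.9595, 0.0059, 0.1664], [0.7385, 0.2207, -0.6372, -0.2333], [-0.6126, -0.1751, -0.7707, 1.7226], [0.0, 0.0, 0.0, 1.0]]
top 467.8050927490541 467.8050927490541 319.6188396726176 199.80366718731773 [[0.0006, -1.0, 0.0084, -0.0467], [-0.9875, -0.002, -0.1573, 0.5087], [0.1574, -0.0082, -0.9875, 1.3479], [0.0, 0.0, 0.0, 1.0]]
0.0188 {'clock': 0.1, 'q': array([ 6.67847017e+01,  7.50955023e+00,  8.53227829e+01,  8.86384392e-04,
        8.72604599e+01, -4.89490607e+00]), 'qd': array([ 0.06797471, -0.00567992, -0.23429878, -0.06033922,  0.01598769,
       -0.03367706]), 'effort': array([ 6.15537720e-04, -5.61342716e+01, -4.93094480e+01,  7.70336506e-02,
        2.91993778e-02, -5.52738049e-05]), 'ee_pos': array([0.18839114, 0.56912783, 0.21770763]), 'tcp_rot': array([-1.79907621e+02, -8.79994738e-03,  1.61679558e+02]), 'force': array([-0.74281935, -0.14072637, -0.74237429]), 'moment': array([ 0.00367851, -0.01948822,  0.0486269 ]), 'finger_force': 0.0, 'finger_gap': 0.09297800327870918}
```

View pics/top0.png

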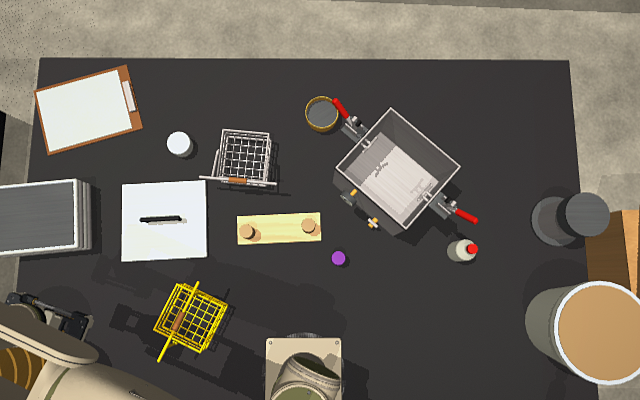

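View pics/scene0.png

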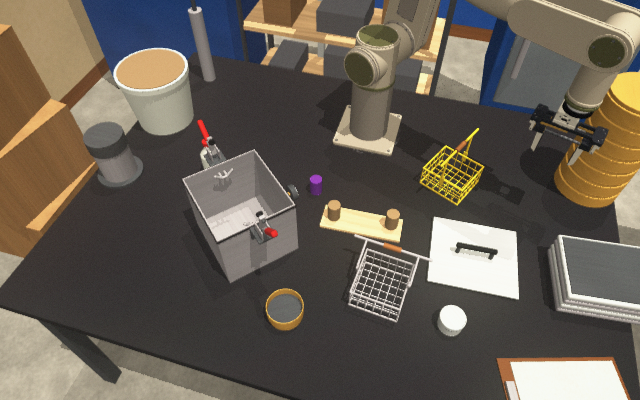

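Top view: the steel basket is at (245,157) with its bail folded toward the robot, bar at (237,181). The yellow look-alike at (190,318) is to be left alone. There are two tan specimens on the board at (248,231) and (309,226), and a purple decoy at (338,258). The lid is at (164,220), with the sheet pile at (40,215) and clipboard at (88,108) only as clutter. The tank is at (398,168), with red clamp handles at (341,108) and (460,212).

```bash
cat > h.py <<'E'
from rig import r,jaws,kin,readout,optics,ticket
import cv2, numpy as np
def ray(p,u,v,z):
    E=np.array(p["extrinsics"]); R,t=E[:3,:3],E[:3,3]
    c=-R.T@t; d=R.T@np.array([(u-p["cx"])/p["fx"],(v-p["cy"])/p["fy"],1])
    return c+d*(z-c[2])/d[2]
def proj(p,P):
    E=np.array(p["extrinsics"]); q=E[:3,:3]@np.array(P)+E[:3,3]
    return np.array([p["fx"]*q[0]/q[2]+p["cx"],p["fy"]*q[1]/q[2]+p["cy"]])
def snap(cam,name):
    p=optics.camera_params(cam); im=optics.camera(cam); cv2.imwrite(f"pics/{name}.png",im)
    np.save(f"pics/{name}.npy",p,allow_pickle=True); return im,p
def load(name): return np.load(f"pics/{name}.npy",allow_pickle=True).item()
E
python3 - <<'E'
from h import *
p=optics.camera_params("top")
for n,u,v,z in [("rimA",390,108,.212),("rimB",460,163,.212),("rimC",406,230,.212),("rimD",335,168,.212),
 ("lid",121,184,.015),("lid",206,180,.015),("lid",208,257,.015),("lid",122,262,.015),("coreL",247,231,.072),("coreR",309,226,.072),
 ("bar",200,178,.105),("bar",276,184,.105),("bk",222,130,.075),("bk",271,131,.075),("sieve",321,114,.05),("bottle",462,250,.15),("tin",180,143,.047),("purple",338,258,.06),("ybasket",190,318,.07)]:
    print(n,ray(p,u,v,z).round(3))
q=optics.camera_params("wrist"); E=np.array(q["extrinsics"]); print(q["fx"],q["fy"]); s=readout.state()
from scipy.spatial.transform import Rotation as Ro
Rt=Ro.from_euler('xyz',s["tcp_rot"],degrees=True).as_matrix()
print("cam in tool",(Rt.T@(-E[:3,:3].T@E[:3,3]-s["ee_pos"])).round(4),(E[:3,:3]@Rt).round(3))
im=cv2.imread("pics/top0.png"); c=im[120:275,100:360]; cv2.imwrite("pics/crop0.png",cv2.resize(c,None,fx=3,fy=3,interpolation=cv2.INTER_CUBIC))
E
```

```text
rimA [ 0.731 -0.233  0.212]
rimB [ 0.58  -0.415  0.212]
rimC [ 0.403 -0.267  0.212]
rimD [ 0.566 -0.085  0.212]
lid [0.56  0.555 0.015]
lid [0.573 0.299 0.015]
lid [0.341 0.284 0.015]
lid [0.326 0.537 0.015]
coreL [0.413 0.162 0.072]
coreR [ 0.427 -0.015  0.072]
bar [0.561 0.295 0.105]
bar [0.544 0.078 0.105]
bk [0.712 0.243 0.075]
bk [0.709 0.098 0.075]
sieve [ 0.771 -0.05   0.05 ]
bottle [ 0.355 -0.428  0.15 ]
tin [0.68  0.374 0.047]
purple [ 0.337 -0.099  0.06 ]
ybasket [0.17  0.315 0.07 ]
351.44635106990614 351.44635106990614
cam in tool [ 8.470e-02  1.000e-04 -1.651e-01] [[-0.001  1.     0.001]
 [-0.954 -0.    -0.299]
 [-0.299 -0.001  0.954]]
```

View pics/crop0.png

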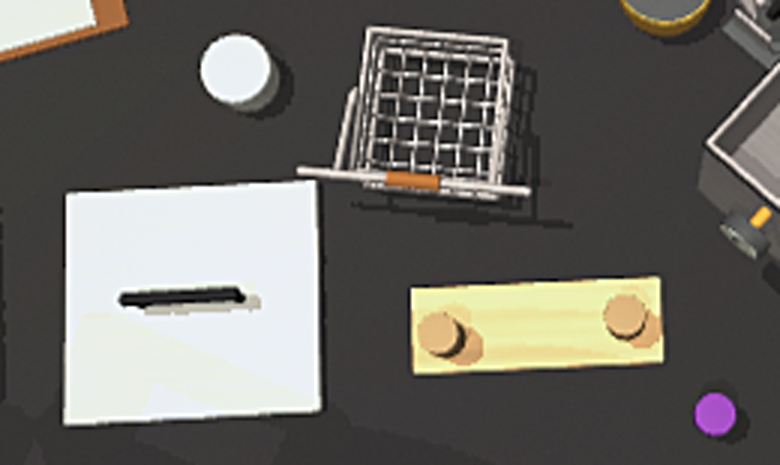

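The crop confirms bare-steel basket with wooden grip at crop (412,181), specimens at (441,334) and (627,316), purple decoy left out at (715,414). Next, wrist views for precision.

```bash
python3 - <<'E'
from h import *
for n,pos in [("wl",(0.45,0.40,0.38)),("wb",(0.55,0.10,0.36)),("wt",(0.57,-0.27,0.46))]:
    r.move_to(list(pos),[180,0,85 if n!="wt" else 50]); r.pause(0.3); snap("wrist",n)
print(readout.state()["clock"])
E
```

```text
5.1083
```

View pics/wb.png

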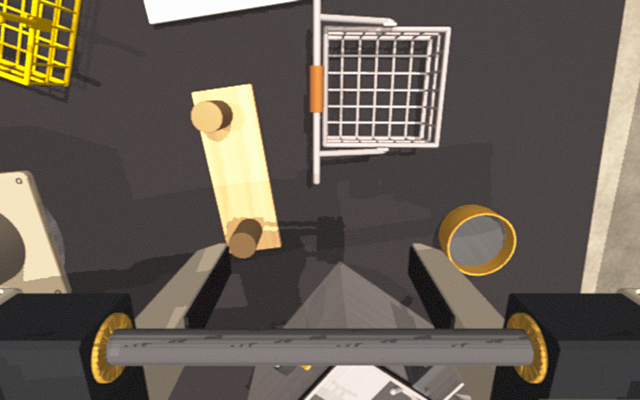

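View pics/wt.png

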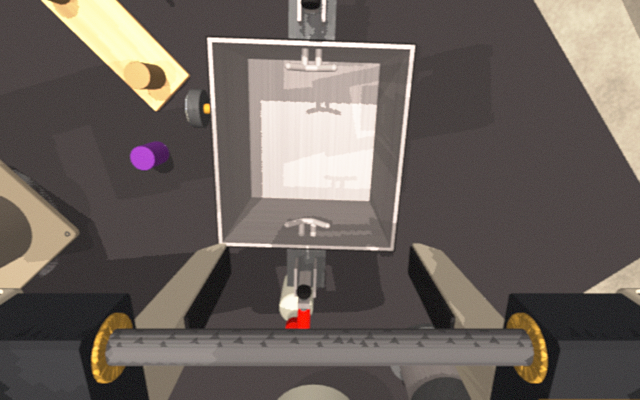

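Wrist view wb: basket rim corners (325,27), (450,27), (438,147), (322,146), roller at (316,89), core tops at (206,116) and about (241,243). View wt: tank rim corners (208,38), (414,46), (393,249), (219,245), gauge at (197,107), hooks at (311,66) and (306,224).

```bash
cat >> h.py <<'E'
from scipy.optimize import minimize, least_squares
def rect(x,y,yaw,a,b,z,n=60):
    s=np.linspace(-1,1,n); o=np.ones(n)
    P=np.vstack([np.c_[s*a/2,o*b/2],np.c_[s*a/2,-o*b/2],np.c_[o*a/2,s*b/2],np.c_[-o*a/2,s*b/2]])
    c,k=np.cos(yaw),np.sin(yaw); return np.c_[x+c*P[:,0]-k*P[:,1],y+k*P[:,0]+c*P[:,1],np.full(len(P),z)]
def projN(p,P):
    E=np.array(p["extrinsics"]); q=P@E[:3,:3].T+E[:3,3]
    return np.c_[p["fx"]*q[:,0]/q[:,2]+p["cx"],p["fy"]*q[:,1]/q[:,2]+p["cy"]]
def fitcorners(p,px,z,a,b,yaw0):
    "px of corners in order (+,+),(+,-),(-,-),(-,+)"
    W=np.array([ray(p,u,v,z)[:2] for u,v in px]); L=np.array([[1,1],[1,-1],[-1,-1],[-1,1]])*[a/2,b/2]
    def f(t):
        c,k=np.cos(t[2]),np.sin(t[2]); return (L@np.array([[c,k],[-k,c]])+t[:2]-W).ravel()
    s=least_squares(f,[*W.mean(0),yaw0]); return s.x,f(s.x)
def fitbright(im,p,t0,a,b,z):
    g=cv2.GaussianBlur(cv2.cvtColor(im,cv2.COLOR_BGR2GRAY),(3,3),0).astype(np.float32)
    def f(t):
        q=projN(p,rect(*t,a,b,z)).astype(np.float32); return -cv2.remap(g,q[:,0].reshape(-1,1),q[:,1].reshape(-1,1),cv2.INTER_LINEAR).mean()
    s=minimize(f,t0,method="Nelder-Mead",options=dict(initial_simplex=np.array([t0]*4)+np.array([[0,0,0],[.004,0,0],[0,.004,0],[0,0,.02]]),xatol=1e-5)); return s.x,f(t0),s.fun
E
python3 - <<'E'
from h import *
np.set_printoptions(suppress=True,precision=4)
p=load("wt"); im=cv2.imread("pics/wt.png")
# tank: image right=+x, up=+y  -> (+,+)=(414,46)
t,e=fitcorners(p,[(414,46),(393,249),(219,245),(208,38)],.212,.224,.244,np.radians(-41)); print("tank",t,np.degrees(t[2]),e)
t2=fitbright(im,p,t,.220,.240,.212); print(t2,np.degrees(t2[0][2]))
print("coreR wt",ray(p,138,75,.072))
p=load("wb"); im=cv2.imread("pics/wb.png")
t,e=fitcorners(p,[(450,27),(438,147),(322,146),(325,27)],.075,.146,.138,-.08); print("basket",t,np.degrees(t[2]),e)
t2=fitbright(im,p,t,.143,.135,.0735); print(t2,np.degrees(t2[0][2]))
print("roller",ray(p,316.5,89,.105),"bar ends",ray(p,317,0,.105),ray(p,316,183,.105))
print("cores",ray(p,206,116,.072),ray(p,241,243,.072))
p=load("wl"); im=cv2.imread("pics/wl.png")
m=(im.min(2)>185).astype(np.uint8); m=cv2.morphologyEx(m,cv2.MORPH_CLOSE,np.ones((25,25),np.uint8))
cs=cv2.findContours(m,0,2)[0]; c=max(cs,key=cv2.contourArea); b=cv2.boxPoints(cv2.minAreaRect(c)); print(b.tolist())
for u,v in b: print(ray(p,u,v,.015))
pad=cv2.resize(cv2.imread("pics/wb.png")[85:265,170:300],None,fx=3,fy=3,interpolation=2)
L=cv2.resize(im[:,:],(640,400)); H=max(pad.shape[0],400)
cv2.imwrite("pics/crop1.png",np.hstack([cv2.copyMakeBorder(pad,0,0,0,0,0),cv2.copyMakeBorder(cv2.resize(L,(400,250)),0,pad.shape[0]-250,0,0,0)]))
E
```

```text
tank [ 0.5687 -0.2504 -0.7299] -41.81789579649155 [ 0.0015  0.0007 -0.0009 -0.0018 -0.0004 -0.0002 -0.0002  0.0013]
(array([ 0.5686, -0.2502, -0.7306]), np.float32(-226.71259), np.float64(-227.51754760742188)) -41.85887045231911
coreR wt [ 0.4325 -0.0148  0.072 ]
basket [ 0.6349  0.1796 -0.0939] -5.380549066062876 [ 0.0001 -0.0009 -0.001   0.0005  0.0015  0.0001 -0.0006  0.0003]
(array([ 0.6352,  0.1806, -0.0877]), np.float32(-222.46645), np.float64(-224.99169921875)) -5.023259250770903
roller [0.5535 0.1873 0.105 ] bar ends [0.562  0.2769 0.105 ] [0.5431 0.0774 0.105 ]
cores [0.4123 0.1673 0.072 ] [ 0.4295 -0.0084  0.072 ]
[[224.5995330810547, 58.43754577636719], [387.8941650390625, 32.92278289794922], [414.61480712890625, 203.93519592285156], [251.3201904296875, 229.449951171875]]
[0.3275 0.5392 0.015 ]
[0.5563 0.552  0.015 ]
[0.5916 0.3014 0.015 ]
[0.3277 0.2807 0.015 ]
```

View pics/crop1.png

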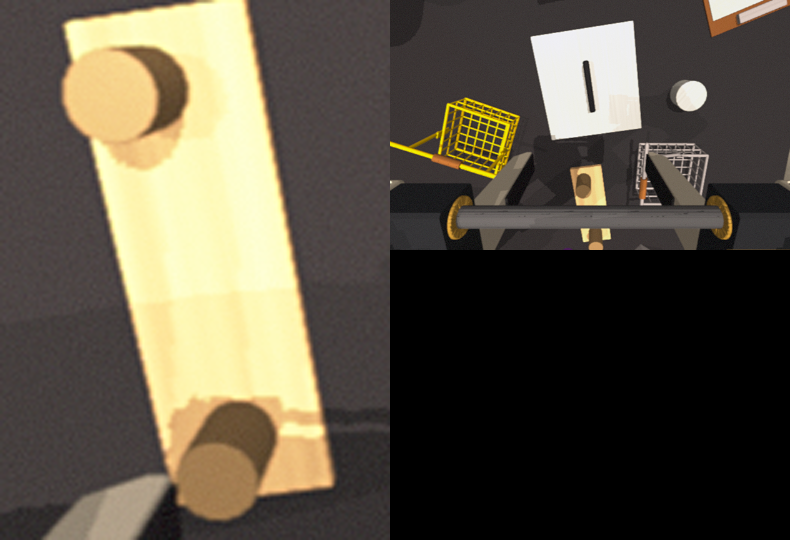

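```bash
cat >> h.py <<'E'
B=np.array([0.6350,0.1803]); BY=np.radians(-5.1); T=np.array([0.5686,-0.2503]); TY=np.radians(-41.85)
def loc(o,yaw,x,y): c,k=np.cos(yaw),np.sin(yaw); return np.array([o[0]+c*x-k*y,o[1]+k*x+c*y])
class Stop(Exception): pass
def pick_core(x,y):
    r.move_to([x,y,.15],[180,0,85]); jaws.open_jaws()
    if r.line_to([x,y,.044],f_stop=6): raise Stop("touched on descent %s"%readout.state()["ee_pos"])
    jaws.grasp(20); s=readout.state(); print("gap",s["finger_gap"],s["finger_force"])
    if not .036<s["finger_gap"]<.045: raise Stop("gap")
    r.line_to([x,y,.20],v=.25)
def place_core(yb):
    p=loc(B,BY,0,yb); yaw=90+np.degrees(BY)
    r.move_to([*p,.20],[180,0,yaw]); hit=r.line_to([*p,.038],f_stop=6,v=.1); print("hit",hit,readout.state()["ee_pos"],readout.state()["force"])
    jaws.open_jaws(); r.line_to([*p,.20],v=.25)
E
python3 - <<'E'
from h import *
pick_core(.413,.1665); place_core(.032)
r.move_to([.43,0.05,.36],[180,0,85]); r.pause(.2); snap("wrist","w2"); print(readout.state()["clock"])
E
```

```text
gap 0.03958301512635904 19.998777508735657
hit False [0.63844284 0.2123383  0.03889697] [ 0.46873419  0.07495575 -0.75109047]
15.7417
```

View pics/w2.png

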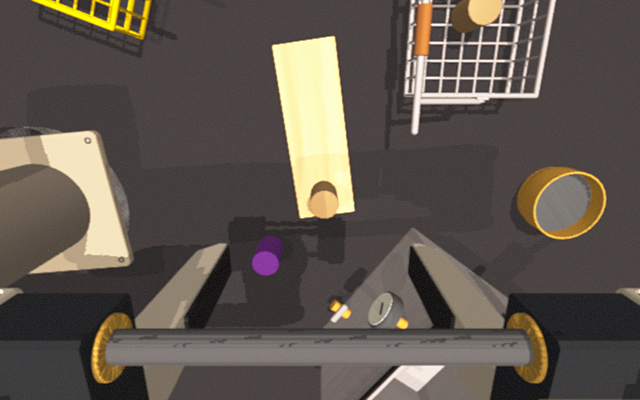

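Core 1 stands in the basket at (482,12). Core 2's top is at (324,204) and has not moved. The purple decoy at (266,263) is well clear.

```bash
python3 - <<'E'
from h import *
c=ray(load("w2"),324,204,.072); print(c)
assert np.hypot(c[0]-.432,c[1]+.013)<.008
pick_core(*c[:2]); place_core(-.032)
r.move_to([.62,0.10,.36],[180,0,85]); r.pause(.2); snap("wrist","w3"); print(readout.state()["clock"])
im,p=snap("top","t3")
E
```

```text
[ 0.43000808 -0.01138145  0.072     ]
gap 0.03951991229934259 19.99601572751999
hit False [0.63275785 0.14852724 0.03887224] [ 0.77449213 -0.48248486 -0.01060624]
24.875
```

View pics/w3.png

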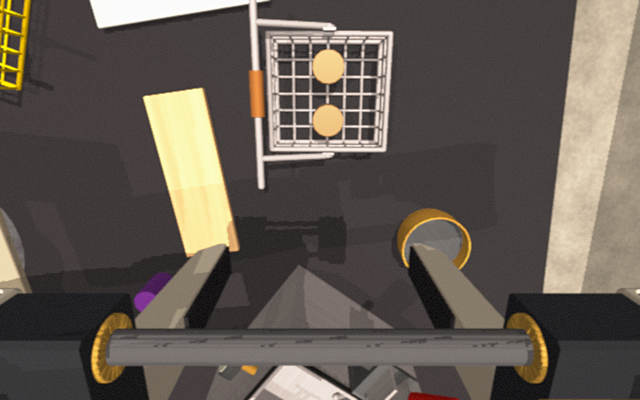

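Both specimens are upright at (328,67) and (328,120), centred about the basket's middle at (328,92). The roller is at (257,93). Next I raise the bail and lift.

```bash
python3 - <<'E'
from h import *
np.set_printoptions(suppress=True,precision=4)
p=load("w3"); im=cv2.imread("pics/w3.png")
# rim grey differs from cores: mask works on brightness as before
t=fitbright(im,p,[*B,BY],.143,.135,.0735)[0]; print("basket",t,np.degrees(t[2]),"roller",ray(p,257,93,.105),"core",ray(p,328,67,.064),ray(p,328,120,.064))
bx=t[:2]; by=t[2]; assert np.hypot(*(bx-B))<.004
yaw=90+np.degrees(by); P=lambda a:np.array([*loc(bx,by,-.085*np.sin(a),0),.082+.085*np.cos(a)-r.pinch_z])
a=P(1.3); r.move_to([a[0],a[1],.20],[180,0,yaw])
print("touch",r.line_to(list(a),v=.12,f_stop=6))
jaws.grasp(40); s=readout.state(); print(s["finger_gap"],s["ee_pos"],a,s["force"])
assert .012<s["finger_gap"]<.02
for g in np.linspace(1.3,0,12)[1:]: r.line_to(list(P(g)),v=.08)
s=readout.state(); print(s["ee_pos"],s["force"])
u=P(0); r.line_to([u[0],u[1],u[2]+.06],v=.1); s=readout.state(); print(s["force"],s["moment"],s["finger_gap"],s["clock"])
snap("scene","s4")
E
```

```text
basket [ 0.6351  0.1801 -0.0879] -5.038618157632612 roller [0.5541 0.1882 0.105 ] core [0.6376 0.2111 0.064 ] [0.6325 0.1482 0.064 ]
touch False
0.014661370815468117 [0.554  0.1872 0.0861] [0.5536 0.1873 0.0859] [ 3.031   0.0975 -1.7527]
[0.6353 0.18   0.1482] [ 0.4526 -2.328   3.7524]
[ 0.4195  0.5501 -7.0745] [-0.0368  0.0378 -0.0468] 0.014914031091306103 31.8
```

View pics/s4.png

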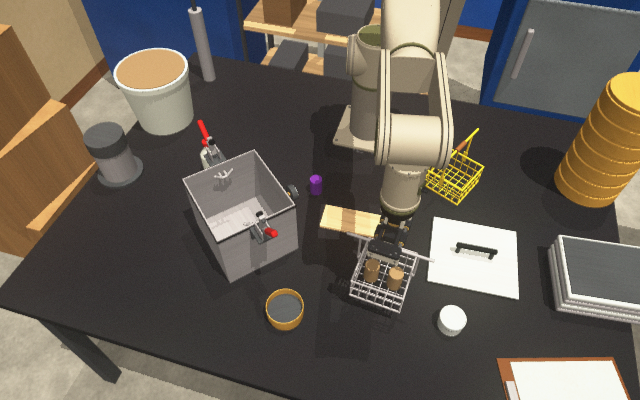

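Lifted cleanly: the basket at (385,275) is level, with both cores inside, and weighs about 6.5 N. Next, into the tank.

```bash
python3 - <<'E'
from h import *
np.set_printoptions(suppress=True,precision=4)
pz=r.pinch_z; yaw=90+np.degrees(TY)
e=readout.state()["ee_pos"]; r.line_to([e[0],e[1],.44],v=.15)
j=[.62,-.03,.44]; r.line_to(j,[180,0,66],v=.15); r.line_to([*T,.44],[180,0,yaw],v=.12); r.pause(1.5)
s=readout.state(); print(s["ee_pos"],s["tcp_rot"],s["force"])
r.line_to([*T,.215-pz],v=.08); r.pause(.8); s=readout.state(); print(s["ee_pos"],s["force"],s["moment"],s["clock"])
snap("top","t5"); snap("scene","s5")
a=cv2.resize(cv2.imread("pics/t5.png")[70:250,300:500],(400,360),interpolation=2);b=cv2.resize(cv2.imread("pics/s5.png")[110:290,150:350],(400,360),interpolation=2)
cv2.imwrite("pics/c5.png",np.hstack([a,b]))
E
```

```text
[ 0.5686 -0.2503  0.44  ] [179.9975   0.0017  48.1507] [ 1.0846 -0.1203 -5.8764]
[ 0.5686 -0.2503  0.1962] [-0.8436  0.8338 -6.0273] [ 0.0171  0.1884 -0.0064] 42.625
```

View pics/c5.png

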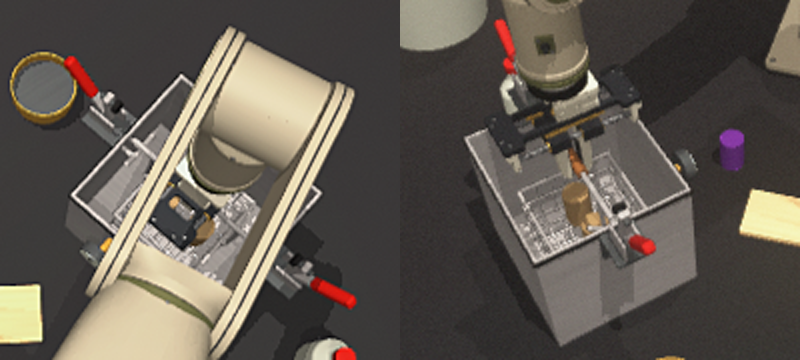

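The basket is inside the tank with the bar across toward both hooks (left end near crop (145,145)), and it hangs freely. Next I lower it onto the hooks.

```bash
python3 - <<'E'
from h import *
np.set_printoptions(suppress=True,precision=4)
pz=r.pinch_z
h=r.line_to([*T,.184-pz],v=.03,f_stop=4); r.pause(.5); s=readout.state(); print(h,s["ee_pos"]+[0,0,pz],s["force"],s["moment"])
if abs(s["ee_pos"][2]+pz-.187)<.005 and s["force"][2]>-3.5:
    jaws.open_jaws(); r.line_to([*T,.40],v=.12)
    yaw=90+np.degrees(TY); r.move_to([.57,-.27,.46],[180,0,50]); r.pause(.5); snap("wrist","w6"); print(readout.state()["clock"])
    cv2.imwrite("pics/c6.png",cv2.resize(cv2.imread("pics/w6.png")[20:270,180:440],(624,600),interpolation=2))
E
```

```text
True [ 0.5683 -0.2501  0.1864] [0.1143 0.6722 5.1039] [-0.108   0.0921 -0.0134]
48.4
```

View pics/c6.png

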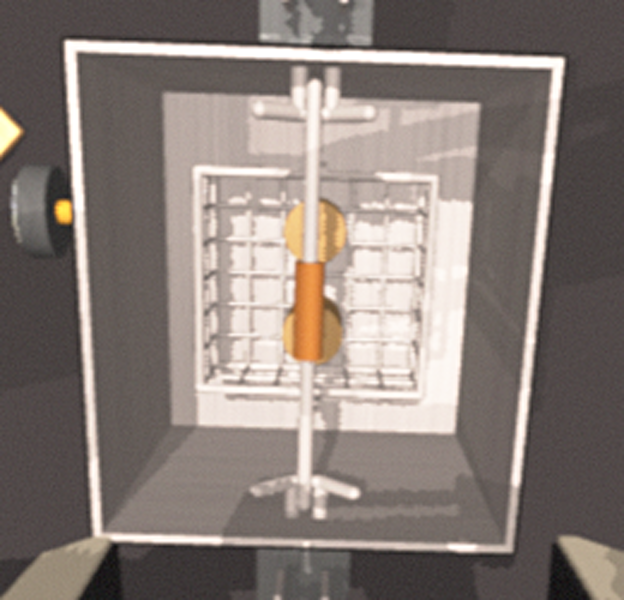

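The basket hangs level. The bar sits in both cradles at crop (313,110) and (303,490), and both cores are inside. Now I locate the lid again.

```bash
python3 - <<'E'
from h import *
np.set_printoptions(suppress=True,precision=4)
r.move_to([.45,.33,.40],[180,0,93]); r.pause(.4); im,p=snap("wrist","w7"); print(readout.state()["clock"])
m=(im.min(2)>150).astype(np.uint8); m[260:]=0; m=cv2.morphologyEx(m,cv2.MORPH_CLOSE,np.ones((21,21),np.uint8)); m=cv2.morphologyEx(m,cv2.MORPH_OPEN,np.ones((25,25),np.uint8))
c=max(cv2.findContours(m,0,1)[0],key=cv2.contourArea); a=cv2.approxPolyDP(cv2.convexHull(c),8,True)[:,0].astype(float); print(a.tolist())
for q in a: cv2.circle(im,tuple(int(v) for v in q),2,(0,0,255),-1)
cv2.imwrite("pics/c7.png",cv2.resize(im[0:270,190:480],None,fx=2.2,fy=2.2,interpolation=2))
for u,v in a: print(ray(p,u,v,.015))
E
```

```text
51.05
[[404.0, 0.0], [394.0, 168.0], [251.0, 169.0], [240.0, 0.0]]
[0.5567 0.5407 0.015 ]
[0.5701 0.3033 0.015 ]
[0.3426 0.29   0.015 ]
[0.3289 0.529  0.015 ]
```

View pics/c7.png

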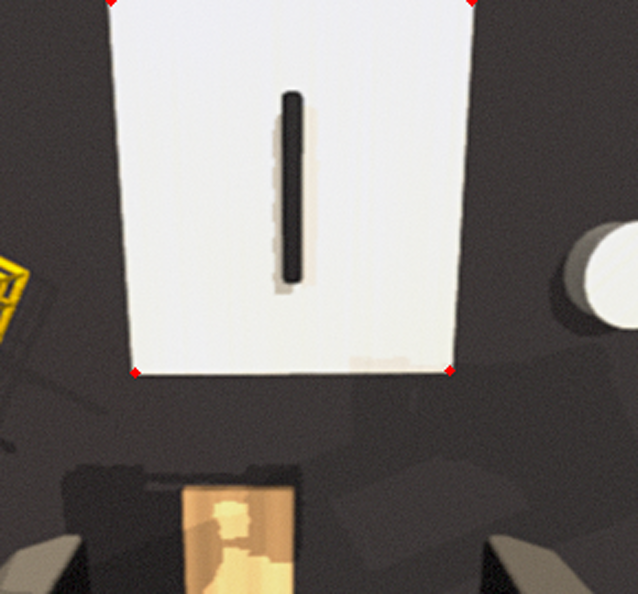

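The lid lies unmoved. Its near corners are at crop (135,373) and (450,371), and the handle runs from (292,92) to (292,283).

```bash
python3 - <<'E'
from h import *
np.set_printoptions(suppress=True,precision=4)
p=load("w7"); a=ray(p,322.7,42,.057); b=ray(p,322.7,128.5,.057); d=a-b; print("handle",a,b,np.hypot(*d[:2]),np.degrees(np.arctan2(-d[0],d[1])))
c=(a+b)[:2]/2; m=loc([.4564,.2955],np.radians(3.3),0,.126); print(c,m)
assert np.hypot(*(c-m))<.007
c=np.array([ (c[0]+m[0])/2,(c[1]+m[1])/2])
r.move_to([*c,.14],[180,0,93.3]); jaws.open_jaws()
print("touch",r.line_to([*c,.031],v=.1,f_stop=6)); jaws.grasp(60); s=readout.state(); print(s["finger_gap"],s["ee_pos"],s["clock"])
assert .011<s["finger_gap"]<.018
r.line_to([*c,.10],v=.1); r.pause(.4); s=readout.state(); print(s["force"],s["moment"],s["finger_gap"])
r.line_to([*c,.36],v=.15)
r.pause(.3); snap("scene","s8"); snap("wrist","w8")
cv2.imwrite("pics/c8.png",np.vstack([cv2.resize(cv2.imread("pics/s8.png")[100:300,340:620],(420,300),interpolation=2),cv2.resize(cv2.imread("pics/w8.png"),(420,262))]))
E
```

```text
handle [0.4465 0.4762 0.057 ] [0.4527 0.3635 0.057 ] 0.11290021729662872 3.1160718051814076
[0.4496 0.4198] [0.4491 0.4213]
touch False
0.013651512074440904 [0.4495 0.4206 0.031 ] 54.7833
[-0.5833  0.3073 -6.8919] [-0.079   0.0434 -0.0041] 0.01375310650787879
```

View pics/c8.png

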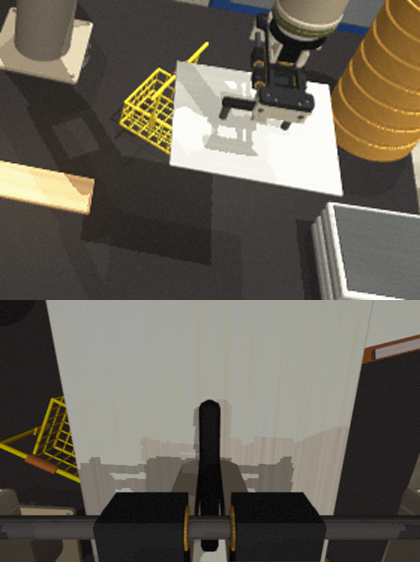

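```bash
python3 - <<'E'
from h import *
np.set_printoptions(suppress=True,precision=4)
p=load("w8"); e=readout.state()["ee_pos"]; f=ray(p,318,155.7,e[2]+.026); d=f[:2]-e[:2]; k=np.radians(93.3); print("handle end from tcp, tool x:",d@[np.cos(k),np.sin(k)],"y",d@[np.sin(k),-np.cos(k)])
yaw=90+np.degrees(TY)
r.line_to([.57,.1,.40],[180,0,72],v=.2); r.line_to([*T,.40],[180,0,yaw],v=.15); r.pause(.4)
r.line_to([*T,.262],v=.1); r.pause(.4); s=readout.state(); print(s["ee_pos"],s["tcp_rot"],s["force"],s["moment"])
im,p=snap("wrist","w9"); snap("scene","s9"); print(s["clock"])
cv2.imwrite("pics/c9.png",np.hstack([cv2.resize(cv2.imread("pics/w9.png"),(480,300)),cv2.resize(cv2.imread("pics/s9.png")[120:280,150:320],(319,300),interpolation=2)]))
E
```

```text
handle end from tcp, tool x: 0.059544717546012774 y -0.001441218705250229
[ 0.5686 -0.2503  0.2621] [179.9911  -0.0022  48.1502] [ 0.1281  0.0068 -7.881 ] [-0.0877  0.1782  0.0155]
65.0
```

View pics/c9.png

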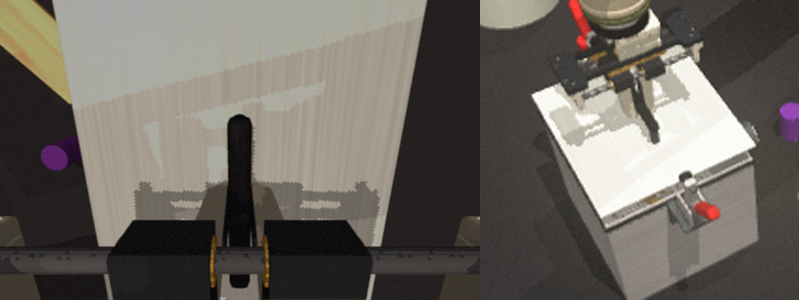

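The lid sits squarely over the tank, clear of the clamps (left clamp at (690,180) in the right-hand crop). Next I lower it compliantly.

```bash
python3 - <<'E'
from h import *
np.set_printoptions(suppress=True,precision=4)
g=loc(T,TY,0,-.0007)
h=r.line_to([*g,.231],v=.03,f_stop=6); r.pause(.4); s=readout.state(); print(h,s["ee_pos"],s["force"],s["moment"],s["finger_gap"])
if abs(s["ee_pos"][2]-.233)<.0025:
    jaws.open_jaws(); r.line_to([*g,.40],v=.15); r.move_to([.57,-.27,.46],[180,0,50]); r.pause(.3); im,p=snap("wrist","w10")
    q=projN(p,rect(*T,TY,.232,.252,.217,12))
    for u,v in q: cv2.circle(im,(int(round(u)),int(round(v))),1,(0,0,255),-1)
    cv2.imwrite("pics/c10.png",cv2.resize(im[10:270,180:440],(600,600),interpolation=2)); print(readout.state()["clock"])
E
```

```text
True [ 0.5679 -0.2507  0.233 ] [-0.8066 -0.6926  5.6012] [-0.0936  0.0976  0.0399] 0.013507510504658874
69.6917
```

View pics/c10.png

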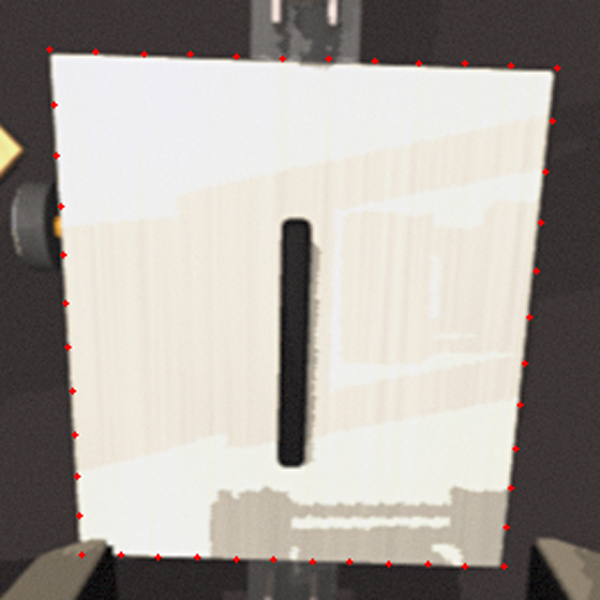

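The lid is at seated height (TCP 0.233, so origin at 202 mm), and its edges match the predicted outline all round. Next, the clamps.

```bash
python3 - <<'E'
from h import *
np.set_printoptions(suppress=True,precision=4)
yaw=90+np.degrees(TY); jaws.grasp(20)
for sg in (1,-1):
    p=loc(T,TY,0,sg*.203); r.move_to([*p,.36],[180,0,yaw]); r.line_to([*p,.30],v=.15)
    h=r.line_to([*p,.238],v=.04,f_stop=25); s=readout.state(); print(sg,h,s["ee_pos"],s["force"])
    r.line_to([*p,.36],v=.15)
r.move_to([.45,.05,.40],[180,0,60]); jaws.open_jaws(); r.pause(.3)
snap("top","t11"); snap("scene","s11"); print(readout.state()["clock"])
cv2.imwrite("pics/c11.png",np.hstack([cv2.resize(cv2.imread("pics/t11.png")[80:260,300:500],(400,360),interpolation=2),cv2.resize(cv2.imread("pics/s11.png")[110:290,150:350],(400,360),interpolation=2)]))
E
```

```text
1 False [ 0.7049 -0.0982  0.2412] [-2.6897  5.1413 15.2352]
-1 False [ 0.4328 -0.4025  0.2411] [-8.0145  2.2051 18.9819]
83.5583
```

View pics/c11.png

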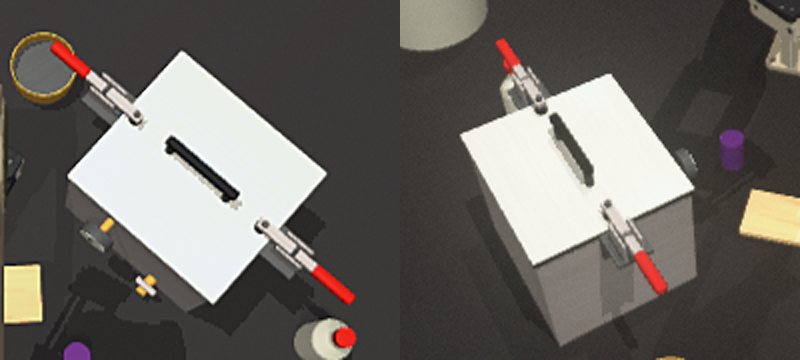

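Both handles are level, at tip height 241 mm as specified for closed, and both clamp arms rest on the lid at crop (138,120) and (262,225). Nothing else has been disturbed.

```bash
python3 -c "
from h import *
print(ticket.close_job())"
```

```text
the job is handed in; nothing more can be done
None
```

The job is handed in after about 84 s of robot time: both specimens are in the basket, which hangs level on the two hooks, the lid is seated at the specified height, and both clamps are pushed fully closed.

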